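Filming table: show the amber filter to the camera

TASK

Get the filming table ready for a colour check: first raise the monitor's stiff screen to about 60 degrees from its closed position and let go of it, so that you could watch the picture. Then lift the cover flap of the grey filter case until it stands upright by itself, draw the amber filter straight up out of its slot, and hold it in front of the camera lens, upright and square-on, centred on the lens and about 12 cm from it. Finish there while still holding the filter still in the gripper, with the screen still at its angle, the flap still up, the blue filter left in its slot and the other things on the table left where they are.

Things in the scene. Friction and masses are not known exactly. Their poses are not given: they have to be found in the camera images.
- screen (a joint): opening angle of the monitor's screen about its hinge, rad: 0 = closed, lying flat on the base; 1.047 = 60 degrees; range 0 to 2.0 (past upright). Starts at 0 to 0.2. The hinge is stiff (about 0.7 N m of friction, roughly 4 to 7 N at the handle): the screen stays at whatever angle it is left
- monitor: portable monitor, dark base 130 x 190 x 58 mm (x, y, z), fixed to the table, with a grey screen panel 128 x 190 x 12 mm hinged on its far (+x) edge and lying on top like a laptop lid. Origin: centre of the base's underside, on the table; +x points from the handle side to the hinge side, z up
- screen_hinge (a point): on the screen's hinge axis, mid-width, 66 mm above the table. The axis runs along the monitor's y; axes of this point turn with the screen
- screen_handle (a point): middle of the screen's handle: a round aluminium bar 12 mm thick, 100 mm long along the monitor's y, carried 45 mm beyond the free edge of the panel by an arm at each end, so that fingers can straddle it from above. 173 mm from the hinge axis, in the plane of the panel; 66 mm above the table when closed
- flap (a joint): opening angle of the filter case's cover flap about its hinge, rad: 0 = closed, 1.57 = standing upright, stop at 2.0. Starts at 0 to 0.12. Stiff hinge (about 0.35 N m, 2 to 4 N at the handle): it stays where it is left
- case: grey open-topped filter case, 106 x 180 x 100 mm (x, y, z), walls 5 mm, fixed to the table, covered by a 6 mm flap hinged along its far (+x) top edge. Inside, two upright slots side by side, 35 mm to either side of the middle (along y), hold one filter each, on edge; slot floor 12 mm, slot top 45 mm above the table. Origin: centre of the underside, on the table; +x points from the handle side to the hinge side
- flap_hinge (a point): on the flap's hinge axis, mid-width, 103 mm above the table, 53 mm in +x of the case's centre. The axis runs along the case's y; axes of this point turn with the flap
- flap_handle (a point): middle of the flap's handle: a round red bar 12 mm thick, 100 mm long along the case's y, carried 45 mm beyond the flap's free edge by an arm at each end; 151 mm from the hinge axis, in the plane of the flap; 103 mm above the table when closed
- amber_filter: the wanted part: framed amber filter plate, 64 mm wide (its x), 8 mm thick (its y, the normal of its face), 80 mm tall (its z), about 50 to 100 g, loose. Its top 14 mm is an orange grip rib 44 mm wide and 12 mm thick. It stands upright in one of the case's two slots (which one varies) with 1.5 mm play, its face normal along the case's y, its top 8 mm below the case's rim. Origin: centre of its lower edge. Draw it straight up
- amber_filter_center (a point): centre of the amber pane, 33 mm above the plate's lower edge and 47 mm below its top; same axes as the plate
- blue_filter: second plate of the same size and shape with a blue pane and blue rib, in the other slot; it stays there. Origin: centre of its lower edge
- lens (a point): centre of the front of the camera's lens. The camera is grey, 50 x 90 x 60 mm, on a post with a round foot (100 mm across), 195 mm tall in all, fixed at the far side of the table and looking roughly toward the robot. The lens centre is 165 mm above the table; the lens looks along its -x, level; z up
- view_point (a point): the point 120 mm in front of the lens on its axis (165 mm above the table), where the centre of the amber pane belongs; axes as for the lens
- block_a: loose dark wooden block 75 x 25 x 15 mm, bystander; origin under its centre
- block_b: loose mid-brown wooden block 75 x 25 x 15 mm, bystander; origin under its centre
- tin: loose shallow round steel tin, 84 mm across, 30 mm high, bystander; origin under its centre
- discs: loose pile of red discs, 120 mm across, 8 mm high, bystander; origin under its centre
- toy_car: loose small green toy car with a white cabin, 75 x 34 x 38 mm, standing between monitor and case, bystander; origin under its centre
- glue_jar: loose jar, 52 mm across, 60 mm high, bystander; origin under its centre
Not all that is in view belongs to the job. What is shaped like the part that bears lens but turquoise is not meant.

How it is judged:
By the outcome, as a careful person would: the job done as asked, in the order asked, and still so for the second after the job is handed in, while the arm keeps its last pose, push and grip.
It also fails if it takes over 67 s, if anything falls off the work surface, if the arm or the gripper's body presses on something with over 40 N, if the wrist force passes 120 N, or if a joint passes its speed limit or range.

ROBOT

A 6-joint arm with a two-finger parallel gripper is mounted at the origin on the work surface. World frame = base frame: x ahead of the robot, y to its left, z up, the work surface at z = 0. Lengths are in mm, angles in degrees, forces in N, time in s.
With the tool pointing down it reaches from about 250 to 775 mm from the base axis. Payload 4 kg.
Tool frame: the origin (TCP) lies between the finger pads; the fingertips stand 8 mm ahead of it and the grasp point (between the pads) lies 11 mm behind it (env.nose_length is the distance from the TCP to the fingertips, in mm); z points along the fingers, y is the direction in which the jaws open and shut (so a half turn about z gives the same grasp; the last joint's range is limited). The gripper opens to 94 mm and grips with 3 to 60 N. Pads are 16 mm wide; open, the fingers measure 119 mm over their backs; the gripper's body (75 mm by 177 mm) begins 78 mm behind the grasp point.
Start: joints at [-82.741, 4.996, 78.535, -0, 96.463, -5.907], TCP at [125.276, -535.561, 213.506] pointing down, gripper open.
Joint ranges: [-177.83, 177.83], [-43.37, 116.18], [15.69, 146.23], [-61.86, 241.86], [9.47, 152.12], [-147.06, 147.06]. Speed limits (degrees/s): [159.86, 159.86, 180, 180, 180, 180].

INTERFACE

Orientations are given as a 3x3 rotation matrix whose columns are the frame's x, y, z axes.
In Python, from station import env, grip, solver, imaging, recognise, place_of gives the robot as it stands. Calls block until the motion is done:
- env.move_pose(position, orientation): joint-space move of the TCP to a pose.
- env.line_to(position, ori=None, max_speed=150): straight line of the TCP; ori=None keeps the orientation; max_speed is the mean speed in mm/s.
- env.move_j(angles): joint-space move.
- grip(opening, squeeze=None): finger opening in mm; squeeze is the grip in N (None keeps the last); returns when the fingers have stopped.
- env.dwell(seconds).
- solver.inverse_kinematics(position, orientation): joint angles nearest the present ones, or None.
- imaging.camera(name): name is "scene" or "top" or "wrist"; returns the picture (384x512x3 uint8, red, green, blue); there is no depth.
- imaging.camera_info(name): a dict with "fx", "fy", "cx", "cy" (pixels), "world_from_camera" (4x4, takes a point from camera to world coordinates). Camera axes: x right, y down, z forward; pixel columns grow to the right and rows downward; lengths in mm; the calibration is good to about 2 mm. A picture is of the moment at which its call begins: read the wrist's pose just before it. camera_info takes no time and is no camera call; for the wrist camera it gives the pose at the moment of the call.
A pose or a line that the arm cannot do raises env.MotionError and nothing moves.
- env.job_done(): hands the job in, once; it reports no verdict.
Trained networks look in the newest picture that a camera, given by its name, has taken for a name from the list of things; names that differ only in an ending like _2 or _b are one class to them, and where a whole thing is asked for, a point or a joint stands for the part that bears it (a point fixed in the world has none). Each returns a list of dicts, best first, with "p" (0 to 1); they miss things now and then, are a little off and sometimes report something else, mostly with a low value. They report only what shows in the picture. A call takes as long as a camera call. They do not tell look-alikes from the thing itself.
- recognise(label, camera): "at" ([column, row] in pixels, amid what is visible of it).
- place_of(label, camera): "at" ([column, row] in pixels: a listed point, or the origin of a listed thing).
Readings, each from a call of its own:
- env.get_clock(): time.
- env.get_qpos(): joint angles.
- env.get_qvel(): joint speeds.
- env.get_joint_efforts(): joint torques, N m.
- env.get_tool_pos(): TCP position.
- env.get_tool_rot(): TCP orientation.
- env.get_ft_force(): force on the tool from outside, world axes, zero at the start.
- env.get_ft_torque(): the same for the moment, N m.
- env.get_finger_gap(): finger opening in mm.
Only numpy, scipy, OpenCV 4.12 (cv2) and the standard library are available. Lean on these libraries where they do the work, as an engineer would, in place of code of your own. Each camera call takes 0.05 s, during which the arm holds its last target.

## Working session

There is one attempt and no reset: what is moved stays moved. The work goes in short steps, each a Python script; the robot and the scene stay as the last script left them, time stands still between calls to the robot, and variables do not carry over. Pictures are saved under pics/ and viewed, and the job is handed in when it is done.

```bash
mkdir -p pics; ls
python3 - <<'E'
from station import env, grip, solver, imaging, recognise, place_of
import cv2
for n in ("scene","top","wrist"):
    im=imaging.camera(n); cv2.imwrite(f"pics/a_{n}.png",im[:,:,::-1])
    i=imaging.camera_info(n); print(n,i["fx"],i["cx"],i["cy"],i["world_from_camera"].round(3).tolist() if hasattr(i["world_from_camera"],'round') else i["world_from_camera"])
for l in ["screen_hinge","screen_handle","monitor","flap_hinge","flap_handle","case","amber_filter","amber_filter_center","blue_filter","lens","toy_car","tin","discs","glue_jar","block_a"]:
    for n in ("scene","top"):
        print(l,n,[(d["at"],round(d["p"],2)) for d in place_of(l,n)][:3])
print(env.get_clock())
E
```

```text
pics
scene 442.33434588077625 252.89032601324493 194.38054990234417 [[0.399, 0.72, -0.568, 1266.713], [0.917, -0.322, 0.236, -322.76], [-0.013, -0.615, -0.789, 1165.45], [0.0, 0.0, 0.0, 1.0]]
top 394.3143475733139 254.1654974181699 192.62106190888795 [[-0.022, -0.999, 0.048, 474.773], [-1.0, 0.021, -0.018, 7.789], [0.017, -0.049, -0.999, 1544.548], [0.0, 0.0, 0.0, 1.0]]
wrist 290.21450777378755 252.4024691898288 187.46241492398866 [[0.227, -0.94, -0.253, 198.713], [-0.974, -0.219, -0.059, -518.818], [-0.0, 0.26, -0.966, 382.662], [0.0, 0.0, 0.0, 1.0]]
screen_hinge scene [([335.8, 191.9], 0.59)]
screen_hinge top [([182.6, 187.0], 0.73)]
screen_handle scene [([317.1, 149.0], 0.76)]
screen_handle top [([175.4, 230.5], 0.58)]
monitor scene [([320.8, 191.7], 0.97)]
monitor top [([185.9, 205.7], 0.57)]
flap_hinge scene [([186.3, 237.7], 0.91), ([255.7, 186.3], 0.66)]
flap_hinge top [([311.6, 182.5], 0.69)]
flap_handle scene [([168.2, 194.7], 0.65), ([185.7, 240.4], 0.3)]
flap_handle top [([318.9, 228.2], 0.95), ([268.5, 230.4], 0.55)]
case scene [([183.1, 244.4], 0.74), ([331.9, 193.2], 0.
[... 155 characters left out ...]
_filter_center scene [([395.1, 177.5], 0.16)]
amber_filter_center top []
blue_filter scene []
blue_filter top []
lens scene [([267.6, 112.4], 0.95), ([302.2, 237.4], 0.84)]
lens top [([236.6, 140.9], 0.85), ([200.1, 277.5], 0.85)]
toy_car scene [([259.4, 229.5], 0.54)]
toy_car top [([248.3, 191.1], 0.73)]
tin scene [([186.2, 243.6], 0.69), ([110.5, 285.5], 0.57), ([335.2, 193.8], 0.39)]
tin top [([371.9, 185.8], 0.67)]
discs scene [([95.0, 242.5], 0.81), ([255.7, 188.1], 0.18)]
discs top [([377.7, 231.0], 0.66)]
glue_jar scene [([395.9, 177.9], 0.83)]
glue_jar top [([116.5, 194.9], 0.53)]
block_a scene [([256.9, 186.3], 0.62), ([216.4, 196.9], 0.46)]
block_a top [([236.6, 229.1], 0.67)]
1.65
```

View pics/a_scene.png

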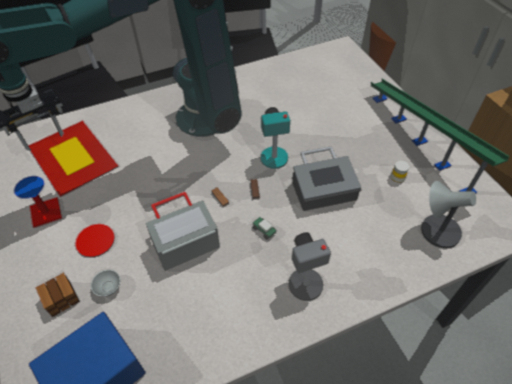

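View pics/a_top.png

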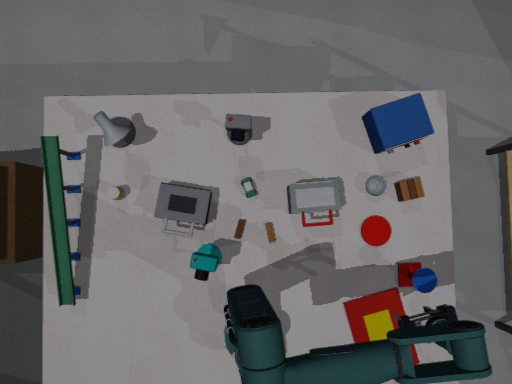

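Run:
```python
import cv2
a=cv2.imread("pics/a_scene.png"); t=cv2.imread("pics/a_top.png")
cv2.imwrite("pics/b_lenses.png",cv2.hconcat([cv2.resize(a[70:270,190:390],(400,400),interpolation=cv2.INTER_CUBIC),cv2.resize(t[100:300,140:340],(400,400),interpolation=cv2.INTER_CUBIC)]))
```

```text
(no output)
```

View pics/b_lenses.png

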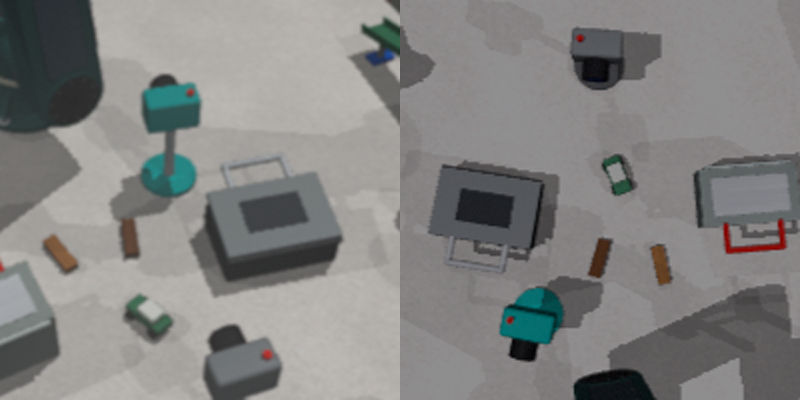

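The scene shows two lens-bearing cameras: a turquoise one (scene ~275,125; top ~206,260) and a grey one (scene ~310,255; top ~238,128). The grey one fits the description, because it stands on the far side and looks toward the robot. The monitor is at top (185,205), the case with its red handle at top (315,200), and the car between them at (249,187).

```bash
cat > h.py <<'E'
from station import env, grip, solver, imaging, recognise, place_of
import numpy as np, cv2
def ray(info,p):
    T=np.array(info["world_from_camera"]); d=np.array([(p[0]-info["cx"])/info["fx"],(p[1]-info["cy"])/info["fy"],1.])
    return T[:3,3], T[:3,:3]@d
def at_z(info,p,z):
    o,d=ray(info,p); return o+d*(z-o[2])/d[2]
def proj(info,P):
    T=np.linalg.inv(np.array(info["world_from_camera"])); c=T[:3,:3]@np.array(P,float)+T[:3,3]
    return np.array([info["fx"]*c[0]/c[2]+info["cx"],info["fy"]*c[1]/c[2]+info["cy"]])
def tri(pairs):
    A=np.zeros((3,3));b=np.zeros(3)
    for i,p in pairs:
        o,d=ray(i,p);d=d/np.linalg.norm(d);M=np.eye(3)-np.outer(d,d);A+=M;b+=M@o
    return np.linalg.solve(A,b)
def snap(n,f):
    i=imaging.camera_info(n); im=imaging.camera(n); cv2.imwrite(f"pics/{f}.png",im[:,:,::-1]); return i,im
def Rdown(yaw,tilt=0):
    """tool z down; tool y at world yaw (deg)"""
    a=np.radians(yaw); y=np.array([np.cos(a),np.sin(a),0]); z=np.array([0,0,-1.]); x=np.cross(y,z)
    return np.column_stack([x,y,z])
E
python3 - <<'E'
from h import *
S=imaging.camera_info("scene");T=imaging.camera_info("top")
for n,s,t,z in [("scr_hinge",(335.8,191.9),(182.6,187),66),("scr_handle",(317.1,149),(180,230),66),("monitor",(320.8,191.7),(185.9,205.7),0),("flap_hinge",(186.3,237.7),(311.6,182.5),103),("flap_handle",(168.2,194.7),(318.9,225),103),("case",(183.1,244.4),(311,195.5),0),("lens",(302.2,237.4),(236.6,140.9),165),("lensT",(267.6,112.4),(200.1,277.5),165),("footT",(275,158),(208,254),0),("car",(259.4,229.5),(248.3,191),0)]:
    print(n,at_z(S,s,z)[:2].round(),at_z(T,t,z)[:2].round(),tri([(S,s),(T,t)]).round())
print(env.get_clock())
E
```

```text
scr_hinge [573. 249.] [573. 248.] [573. 249.  66.]
scr_handle [385. 285.] [413. 260.] [416. 257. 108.]
monitor [510. 238.] [504. 247.] [503. 247. -13.]
flap_hinge [ 568. -239.] [ 577. -230.] [ 575. -235.  110.]
flap_handle [ 397. -241.] [ 421. -253.] [ 422. -245.  134.]
case [ 519. -248.] [ 533. -244.] [ 531. -245.   16.]
lens [733.  38.] [725.  40.] [727.  41. 155.]
lensT [247. 161.] [251. 176.] [248. 169. 163.]
footT [309. 164.] [314. 164.] [314. 162.   6.]
car [564. -11.] [556.   2.] [555.  -2. -18.]
1.65
```

Run:
```python
from h import *
R0=env.get_tool_rot(); print(np.array(R0).round(2).tolist())
names={"case":["flap_hinge","flap_handle","case"],"lens":["lens"],"mon":["screen_hinge","screen_handle","monitor"]}
import pickle
out={}
for tag,p in [("case",(440,-240,380)),("lens",(520,40,380)),("mon",(440,250,380))]:
    q=None
    for yaw in (-90,90):
        q=solver.inverse_kinematics(p,Rdown(yaw)); print(tag,yaw,None if q is None else np.array(q).round(0))
        if q is not None and abs(q[5])<100: break
    env.move_j(q)
    i,im=snap("wrist","c_"+tag); out[tag]=i
    print(np.array(i["world_from_camera"])[:3,3].round(), np.array(i["world_from_camera"])[:3,2].round(2))
    for l in names[tag]: print(l,[(d["at"],round(d["p"],2)) for d in place_of(l,"wrist")][:3])
pickle.dump(out,open("wi.pkl","wb"))
print(env.get_clock())
```

```text
[[0.97, 0.23, 0.0], [0.23, -0.97, -0.0], [-0.0, 0.0, -1.0]]
case -90 [-35.   0.  65.  -0. 115.  55.]
[ 515. -241.  549.] [-0.26 -0.   -0.97]
flap_hinge [([250.6, 62.9], 0.86)]
flap_handle [([253.3, 170.1], 0.77)]
case [([256.0, 109.1], 0.9)]
lens -90 [ -2.   3.  62.  -0. 115.  88.]
[595.  38. 550.] [-0.26 -0.   -0.97]
lens [([132.2, 123.0], 0.73)]
mon -90 [ 23.   1.  64.  -0. 115. 113.]
mon 90 [ 23.   1.  64.  -0. 115. -67.]
[364. 249. 550.] [ 0.26 -0.   -0.97]
screen_hinge [([246.0, 231.0], 0.72)]
screen_handle [([244.2, 231.4], 0.63), ([264.4, 134.4], 0.61), ([7.9, 195.9], 0.38)]
monitor [([253.2, 188.6], 0.79)]
7.2583
```

Run:
```python
import cv2
i=[cv2.imread(f"pics/c_{t}.png") for t in ("case","lens","mon")]
cv2.imwrite("pics/c_all.png",cv2.vconcat([cv2.hconcat([cv2.resize(i[0],(400,300)),cv2.resize(i[1],(400,300))]),cv2.hconcat([cv2.resize(i[2],(400,300)),cv2.resize(i[1][60:210,30:230],(400,300))])]))
```

```text
(no output)
```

View pics/c_all.png

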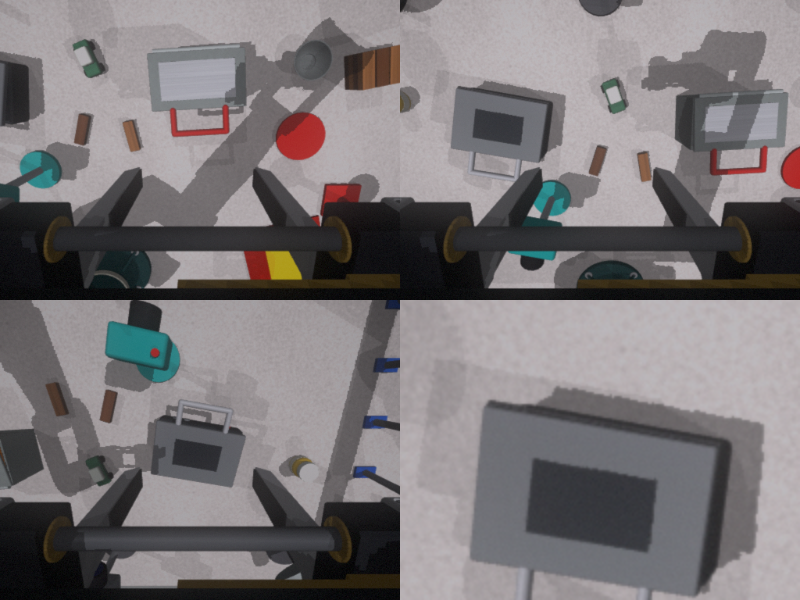

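View pics/c_mon.png

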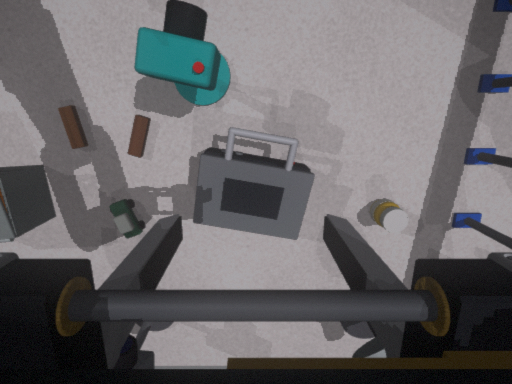

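View pics/c_case.png

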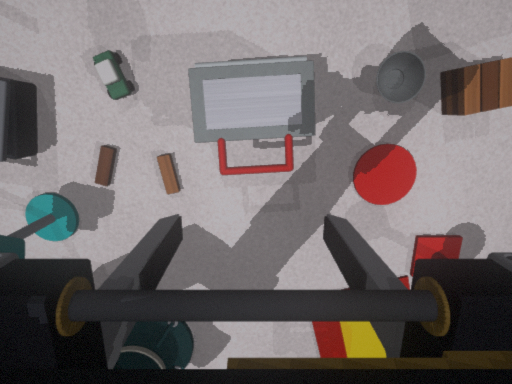

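View pics/c_lens.png

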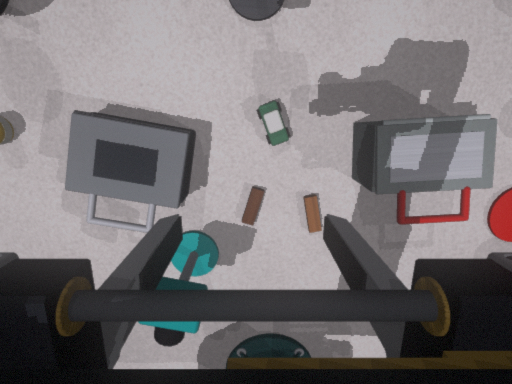

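Run:
```python
import cv2
def crop(f,x,y,w,h,s=(400,300)):
    return cv2.resize(cv2.imread(f"pics/{f}.png")[y:y+h,x:x+w],s,interpolation=cv2.INTER_CUBIC)
cv2.imwrite("pics/d_mon.png",cv2.vconcat([cv2.hconcat([crop("c_mon",180,115,160,120),crop("c_lens",60,105,160,120)]),cv2.hconcat([crop("a_scene",285,130,80,60),crop("a_scene",285,160,80,60)])]))
cv2.imwrite("pics/d_case.png",cv2.vconcat([cv2.hconcat([crop("c_case",180,50,160,120),crop("c_lens",350,105,160,120)]),cv2.hconcat([crop("a_scene",140,180,80,60),crop("a_scene",140,210,80,60)])]))
```

```text
(no output)
```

View pics/d_mon.png

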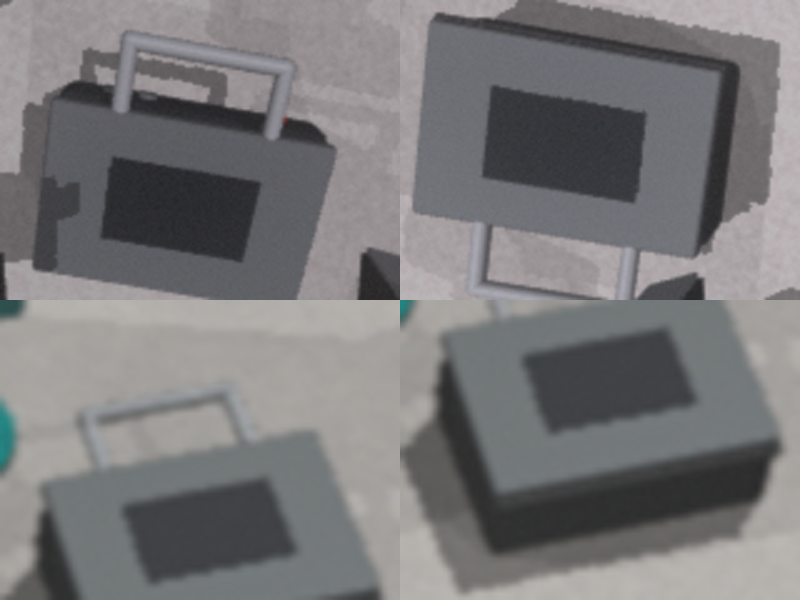

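View pics/d_case.png

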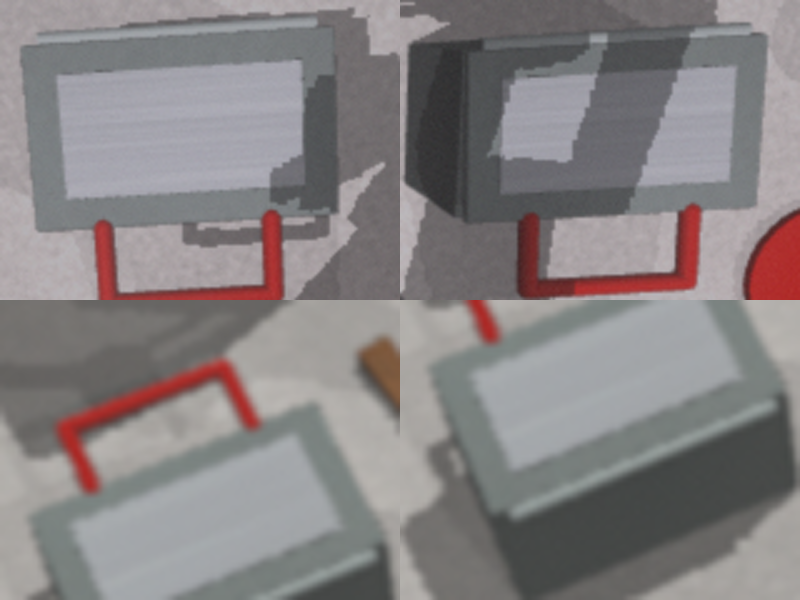

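```bash
cat > fit.py <<'E'
from h import *
import pickle
from scipy.optimize import least_squares
wi=pickle.load(open("wi.pkl","rb")); I=dict(wi,scene=imaging.camera_info("scene"))
def model(p,u,v,w,hz):
    x,y,yaw,th,hv=p[:5]; c,s=np.cos(yaw),np.sin(yaw)
    if v is not None and abs(v)==1: v=v*hv
    X=-u*np.cos(th)-w*np.sin(th)*-1; Z=hz+u*np.sin(th)+w*np.cos(th)
    X=-(u*np.cos(th)-w*np.sin(th))
    return np.array([x+c*X-s*v,y+s*X+c*v,Z])
def fit(obs,hz,p0):
    f=lambda p:np.concatenate([(proj(I[n],model(p,u,v,w,hz))-np.array(px))*(1.6 if n=="scene" else 1) for n,u,v,w,px in obs])
    r=least_squares(f,p0,loss="soft_l1",x_scale=[10,10,.1,.1,5]); 
    return r.x,r.fun.reshape(-1,2)
mon=[("mon",173,-1,0,(230.8,131)),("mon",173,1,0,(296.4,143)),("mon",128,-95,6,(201.2,154.2)),("mon",128,95,6,(314,174.2)),
("lens",128,95,6,(65.2,189.8)),("lens",128,-95,6,(178.8,207.4)),("lens",173,1,0,(89.2,221)),("mon",0,-95,6,(193.6,222.2)),("lens",0,95,6,(72.8,111.4)),("lens",0,-95,6,(188.8,133)),
("scene",173,-1,0,(302.6,152.4)),("scene",173,1,0,(331,148)),("scene",128,-95,6,(294.6,167.4)),("scene",128,95,6,(348.6,156.6)),("scene",0,-95,6,(305,199.4)),("scene",0,95,6,(360.6,188))]
case=[("case",106,90,3,(195.2,142)),("case",106,-90,3,(315.2,137.6)),("case",0,90,3,(188.8,68)),("case",0,-90,3,(314,60.8)),("case",151,1,0,(222.5,171.5)),("case",151,-1,0,(290.5,168)),
("lens",106,90,3,(377.2,193.8)),("lens",106,-90,3,(492,187.8)),("lens",0,90,3,(376.4,124.2)),("lens",0,-90,3,(497.2,119)),("lens",151,1,0,(402,221)),("lens",151,-1,0,(466,217)),
("scene",151,-1,0,(153.2,206)),("scene",151,1,0,(184.8,193)),("scene",106,-90,3,(146.4,223)),("scene",106,90,3,(203.6,201.4)),("scene",0,-90,3,(159.4,252.4)),("scene",0,90,3,(217,229))]
P={}
for n,o,hz,p0 in [("mon",mon,66,[573,249,-.15,.1,48]),("case",case,103,[575,-235,.05,.05,48])]:
    x,r=fit(o,hz,p0); print(n,x.round(3),"yaw",np.degrees(x[2]).round(1)); print(r.round(1).tolist())
    P[n]=x
pickle.dump(P,open("fit.pkl","wb"))
E
python3 fit.py
```

```text
mon [ 5.75941e+02  2.35044e+02 -1.82000e-01  1.05000e-01  5.22480e+01] yaw -10.4
[[0.2, -0.4], [-0.8, -0.5], [-1.0, -0.1], [1.2, 0.5], [-1.8, -0.7], [-1.2, 0.9], [-0.2, -2.7], [-1.6, 1.3], [-3.1, -0.5], [-0.4, -0.5], [-2.7, 2.6], [-0.4, 1.0], [-3.6, -2.3], [-1.6, -1.4], [-2.2, -1.1], [1.1, -1.0]]
case [ 5.77202e+02 -2.39140e+02  5.20000e-02  1.02000e-01  5.12490e+01] yaw 3.0
[[-1.5, 0.5], [0.2, -1.7], [-1.5, -0.8], [-0.0, -0.9], [-0.3, -0.4], [-0.7, -0.5], [-1.0, 0.3], [0.8, 0.3], [0.8, 0.5], [1.2, -1.0], [-2.6, -0.7], [-1.6, 0.0], [-1.8, -0.7], [-0.4, 0.3], [-3.3, -1.5], [-2.2, -3.1], [-3.9, 0.0], [-0.6, -2.0]]
```

Run:
```python
from h import *
import pickle
wi=pickle.load(open("wi.pkl","rb")); P=pickle.load(open("fit.pkl","rb"))
for px in [(137,70),(213,87),(217,45),(143,28)]: print(at_z(wi["mon"],px,195)[:2].round())
# lens in multiple views; grey cam corners in top
T=imaging.camera_info("top"); S=imaging.camera_info("scene")
im=cv2.imread("pics/a_top.png")[100:160,210:270]; im2=cv2.imread("pics/a_scene.png")[225:305,270:350]
cv2.imwrite("pics/e.png",cv2.hconcat([cv2.resize(im,(400,400),interpolation=cv2.INTER_CUBIC),cv2.resize(im2,(400,400),interpolation=cv2.INTER_CUBIC)]))
x,y,yaw,th,_=P["mon"]
v=15
for t in (th,1.047):
    c,s=np.cos(yaw),np.sin(yaw);X=-173*np.cos(t)
    g=np.array([x+c*X-s*v,y+s*X+c*v,66+173*np.sin(t)-11]); 
    for b in (0,180):
        q=solver.inverse_kinematics(g,Rdown(np.degrees(yaw)+b)); print(g.round(),b,None if q is None else np.array(q).round())
```

```text
[321. 117.]
[340. 203.]
[295. 209.]
[278. 128.]
[409. 281.  73.] 0 [28.  2. 98. -0. 80. 38.]
[409. 281.  73.] 180 [  28.    2.   98.   -0.   80. -142.]
[494. 265. 205.] 0 [22.  6. 78. -0. 96. 33.]
[494. 265. 205.] 180 None
```

View pics/e.png

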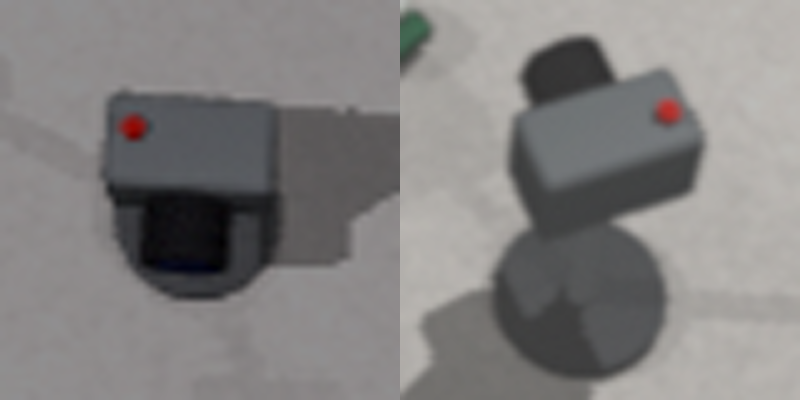

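Crop confirms the grey camera with its black lens facing the robot (top ~236,140). Now the screen: approach and grasp the bar.

```bash
cat >> h.py <<'E'
import pickle
def bar(P,hz,L,v,t,dg=11):
    x,y,yaw=P[:3]; c,s=np.cos(yaw),np.sin(yaw); X=-L*np.cos(t)
    return np.array([x+c*X-s*v,y+s*X+c*v,hz+L*np.sin(t)-dg])
def st(m=""):
    print(m,"t",round(env.get_clock(),2),"tcp",np.array(env.get_tool_pos()).round(1),"F",np.array(env.get_ft_force()).round(1),"gap",round(float(env.get_finger_gap()),1))
E
python3 - <<'E'
from h import *
P=pickle.load(open("fit.pkl","rb"))["mon"]; th=P[3]; R=Rdown(np.degrees(P[2]))
g=bar(P,66,173,15,th)
env.move_pose(g+[0,0,120],R); grip(60,8)
env.line_to(g,max_speed=200); st("at")
snap("wrist","f1")
grip(0,8); st("closed")
snap("wrist","f2")
E
```

```text
at t 10.32 tcp [410.2 281.3  74.2] F [ 0.3 -0.  -0.1] gap 60.3
closed t 11.17 tcp [408.5 281.   73. ] F [-3.3  0.2  1.9] gap 11.8
```

```bash
python3 -c "
import cv2
cv2.imwrite('pics/f.png',cv2.hconcat([cv2.resize(cv2.imread('pics/f1.png'),(400,300)),cv2.resize(cv2.imread('pics/f2.png'),(400,300))]))"
```

```text
(no output)
```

View pics/f.png

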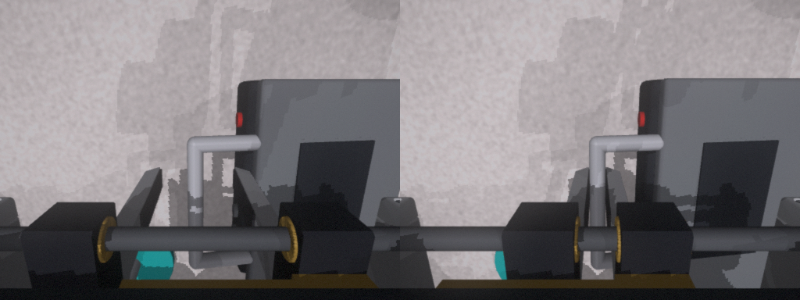

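The left frame shows the fingers straddling the bar. The right frame shows them closed on it (gap 11.8, bar at ~(600,200) in the composite). Raising now.

Run:
```python
from h import *
P=pickle.load(open("fit.pkl","rb"))["mon"]; th=P[3]
grip(0,30)
p0=np.array(env.get_tool_pos()); off=p0-bar(P,66,173,15,th); print(off.round(1))
ts=np.arange(th,1.06,np.radians(6))[1:].tolist()+[1.06]
for k,t in enumerate(ts):
    env.line_to(bar(P,66,173,15,t)+off*max(0,1-t/1.0),max_speed=120); 
    F=np.array(env.get_ft_force())
    if k%2==0: st(f"{np.degrees(t):.0f}")
    if np.abs(F).max()>45: print("stop",F); break
st("end")
snap("wrist","g1"); snap("scene","g2")
```

```text
[-0.9  0.1 -0.1]
12 t 11.73 tcp [411.8 280.5  91.5] F [-4.4 -1.1  3.4] gap 11.0
24 t 12.33 tcp [423.2 278.4 126. ] F [-1.1  0.3  3.7] gap 10.9
36 t 12.93 tcp [440.8 275.2 157.1] F [-3.1  1.2  1.3] gap 11.0
48 t 13.53 tcp [464.2 271.  184.2] F [-5.7  1.2  3.7] gap 11.1
60 t 14.13 tcp [493.1 265.8 206.5] F [-6.3  0.7  6. ] gap 11.2
end t 14.38 tcp [494.  265.7 207. ] F [-7.2  2.   5.8] gap 11.2
```

```bash
python3 -c "
import cv2
cv2.imwrite('pics/g.png',cv2.hconcat([cv2.resize(cv2.imread('pics/g1.png'),(400,300)),cv2.resize(cv2.imread('pics/g2.png')[50:275,200:500],(400,300))]))"
```

```text
(no output)
```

View pics/g.png

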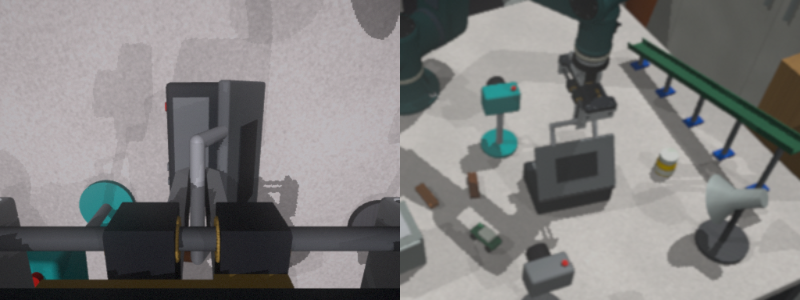

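The screen is up at about 60°, with the bar between the fingers at (200,190) in the left frame. Release, retreat and measure the angle from the scene picture.

Run:
```python
from h import *
grip(50,10)
st("open")
p=np.array(env.get_tool_pos()); env.line_to(p+[0,0,60],max_speed=200)
Pc=pickle.load(open("fit.pkl","rb"))["case"]; R=Rdown(np.degrees(Pc[2]))
g=bar(Pc,103,151,0,Pc[3]); 
env.line_to([p[0]-60,p[1]-100,385],max_speed=300)
env.move_pose(g+[0,0,120],R); 
st("above flap")
i,_=snap("scene","h_scene"); it,_=snap("top","h_top"); snap("wrist","h_wr")
for n in("scene","top"): print([(d["at"],round(d["p"],2)) for d in place_of("screen_handle",n)][:2])
a=cv2.imread("pics/h_scene.png");t=cv2.imread("pics/h_top.png")
cv2.imwrite("pics/h.png",cv2.hconcat([cv2.resize(a[120:220,290:390],(400,400),interpolation=cv2.INTER_CUBIC),cv2.resize(t[160:240,145:225],(400,400),interpolation=cv2.INTER_CUBIC)]))
```

```text
open t 15.25 tcp [495.6 265.  205.9] F [-0.2  0.1 -0.2] gap 50.1
above flap t 18.02 tcp [ 427.8 -246.2  227.5] F [0.1 0.5 0.3] gap 49.7
[([331.0, 139.1], 0.93)]
[([174.4, 207.2], 0.65)]
```

View pics/h.png

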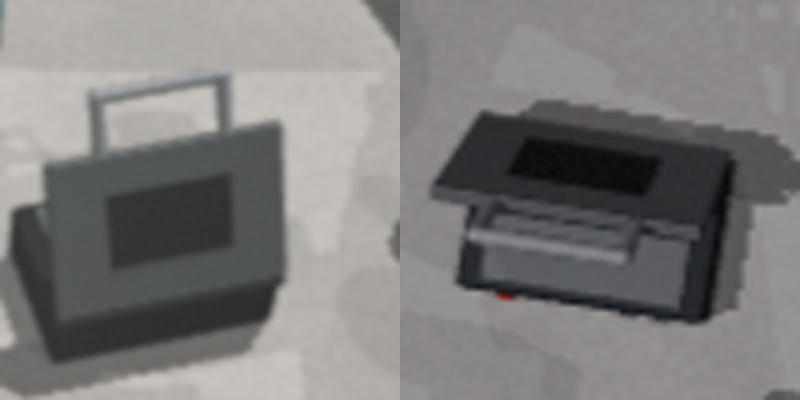

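View pics/h_wr.png

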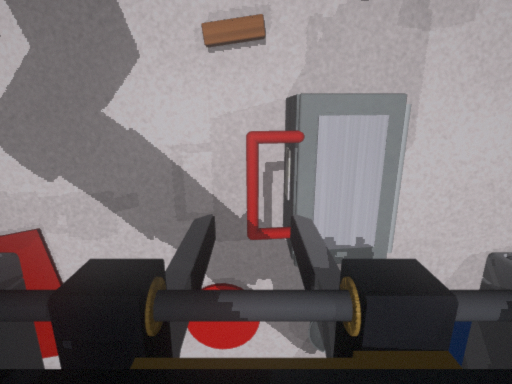

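Run:
```python
from h import *
from scipy.optimize import least_squares
P=pickle.load(open("fit.pkl","rb"))["mon"]
S=imaging.camera_info("scene");T=imaging.camera_info("top")
for n,I,px in [("scene",S,[(313.8,143.3),(345.5,138.8)]),("top",T,[(159.4,207.6),(191.6,211.4)])]:
    m=np.mean(px,0)
    r=least_squares(lambda t:(proj(I,bar(P,66,173,0,t[0],0))-m),[1.]); print(n,np.degrees(r.x),r.fun)
m=tri([(S,(329.65,141.05)),(T,(175.5,209.5))]);print(m,bar(P,66,173,0,1.047,0), np.degrees(np.arctan2(m[2]-66,P[0]-m[0])))
g=None
Pc=pickle.load(open("fit.pkl","rb"))["case"]
g=bar(Pc,103,151,0,Pc[3]); env.line_to(g,max_speed=200); st("at"); grip(0,8); st("closed")
snap("wrist","i1")
```

```text
scene [60.81871095] [-0.19811419  0.26576701]
top [58.86207698] [-0.63103463 -0.03684269]
[488.80442711 251.20234288 213.69504607] [490.83556888 250.67542412 215.80530375] 59.46026418775263
at t 19.02 tcp [ 427.8 -247.3  108.6] F [-0.3  0.  -0.5] gap 50.2
closed t 19.7 tcp [ 427.6 -246.9  107.7] F [0.6 0.2 0.8] gap 11.3
```

View pics/i1.png

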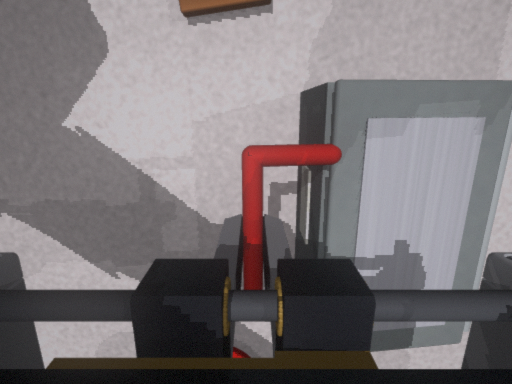

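The screen measures 59–61°. The red bar is gripped at (253,230), so I'll raise the flap.

Run:
```python
from h import *
P=pickle.load(open("fit.pkl","rb"))["case"]; th=P[3]
assert solver.inverse_kinematics(bar(P,103,151,0,1.59),Rdown(np.degrees(P[2]))) is not None
grip(0,25)
off=np.array(env.get_tool_pos())-bar(P,103,151,0,th); print(off.round(1))
ts=np.arange(th,1.585,np.radians(7))[1:].tolist()+[1.585]
for k,t in enumerate(ts):
    env.line_to(bar(P,103,151,0,t)+off*max(0,1-t/1.5),max_speed=120)
    F=np.array(env.get_ft_force())
    if k%3==0: st(f"{np.degrees(t):.0f}")
    if np.abs(F).max()>45: print("stop",F); break
st("end")
grip(50,10); st("open")
p=np.array(env.get_tool_pos()); env.line_to(p+[0,0,70],max_speed=200)
q=solver.inverse_kinematics([500,-239,400],Rdown(90+np.degrees(P[2]))); print(np.array(q).round())
env.move_j(q); st()
i,_=snap("wrist","j_wr"); pickle.dump(i,open("wj.pkl","wb")); snap("scene","j_scene")
a=cv2.imread("pics/j_scene.png")
cv2.imwrite("pics/j.png",cv2.resize(a[170:290,120:280],(800,600),interpolation=cv2.INTER_CUBIC))
```

```text
[ 0.5 -0.   0.2]
13 t 20.27 tcp [ 430.7 -246.8  126.1] F [ 1.3 -0.1  1.3] gap 11.2
34 t 21.18 tcp [ 451.5 -245.6  176.7] F [-4.   0.8  3. ] gap 11.1
55 t 22.07 tcp [ 489.  -243.5  218.1] F [-8.3  1.9 11.7] gap 11.2
76 t 22.98 tcp [ 541.5 -240.8  240.7] F [-1.2  0.3  7.5] gap 11.6
91 t 23.82 tcp [ 579.8 -238.9  244.3] F [-1.6  0.9  6.6] gap 11.3
end t 23.82 tcp [ 579.8 -238.9  244.3] F [-1.6  0.9  6.6] gap 11.3
open t 24.59 tcp [ 579.4 -239.   243. ] F [ 0.3 -0.1  0.6] gap 49.6
[ -31.    8.   54.   -0.  118. -124.]
 t 26.54 tcp [ 500.  -238.9  398.7] F [ 0.3 -0.6  1.2] gap 50.1
```

View pics/j.png

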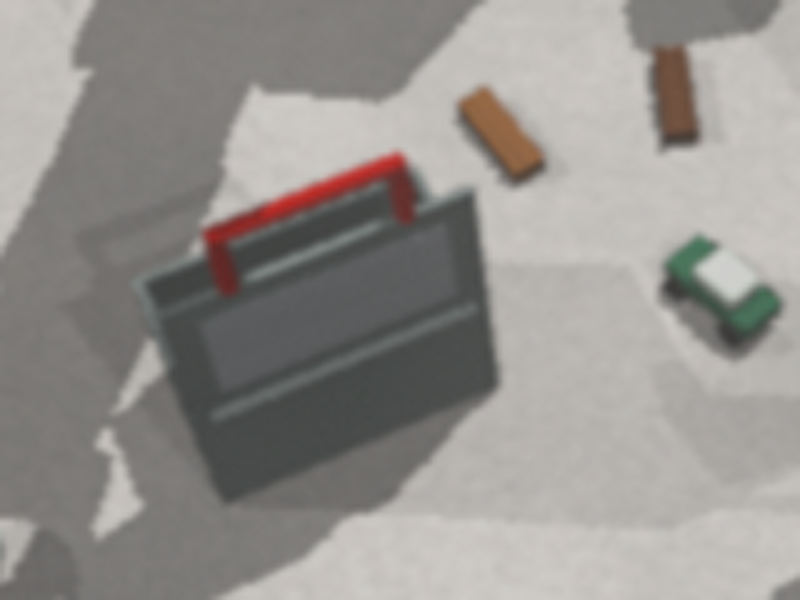

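View pics/j_wr.png

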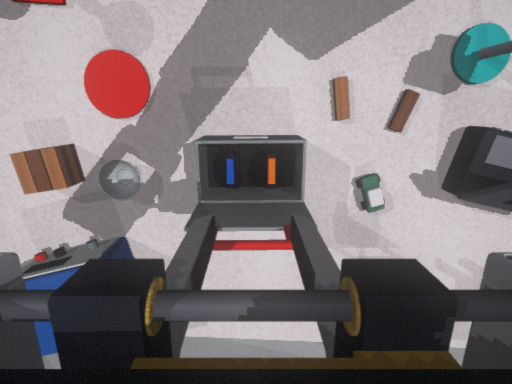

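The flap stands upright in the scene view. In the wrist view the two ribs are visible inside the case: blue at ~(230,171) and orange at ~(272,171). The orange one is the wanted part, so I'll confirm it in a crop.

Run:
```python
from h import *
i=pickle.load(open("wj.pkl","rb")); P=pickle.load(open("fit.pkl","rb"))["case"]
a=cv2.imread("pics/j_wr.png")
cv2.imwrite("pics/k.png",cv2.resize(a[125:215,190:310],(800,600),interpolation=cv2.INTER_NEAREST))
hsv=cv2.cvtColor(a,cv2.COLOR_BGR2HSV)
for n,lo,hi in [("or",(5,150,100),(20,255,255)),("bl",(105,150,60),(130,255,255))]:
    m=cv2.inRange(hsv,lo,hi); k=np.zeros_like(m);k[150:190,200:300]=m[150:190,200:300]
    ys,xs=np.nonzero(k); print(n,xs.min(),xs.max(),ys.min(),ys.max(),at_z(i,(xs.mean(),ys.mean()),92).round(1), cv2.minAreaRect(np.column_stack([xs,ys]).astype(np.float32)))
c,s=np.cos(P[2]),np.sin(P[2])
for v in (35,-35): print("pred",P[0]-53*c-s*v,P[1]-53*s+c*v)
# flap angle: flap edge/handle in wrist
print([at_z(i,p,254).round(1).tolist() for p in [(253,244)]])
```

```text
or 268 275 158 183 [ 520.9 -207.2   92. ] ((271.5, 170.5), (25.0, 7.0), 90.0)
bl 226 234 159 183 [ 525.6 -276.4   92. ] ((230.0, 171.0), (8.0, 24.0), 0.0)
pred 522.467320302536 -206.92057444269497
pred 526.078299249746 -276.8273754783797
[[578.3, -235.2, 254.0]]
```

View pics/k.png

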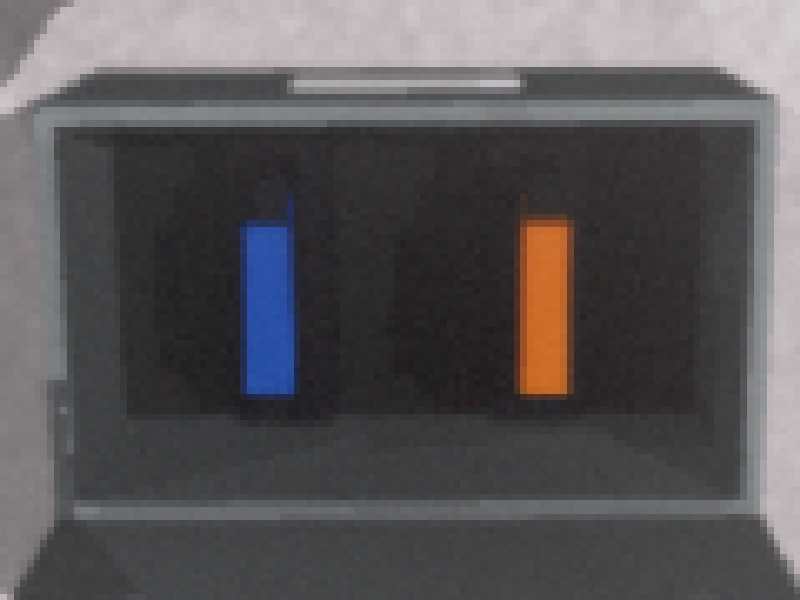

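The crop confirms it: the orange rib is at (545,305) in the enlarged view, in the +y slot. Its measured position agrees with the case model to 2 mm, so I'll grasp it and draw it up.

Run:
```python
from h import *
P=pickle.load(open("fit.pkl","rb"))["case"]
R=Rdown(90+np.degrees(P[2])); g=np.array([521.5-3,-207.1,74])
grip(40,8)
env.move_pose(g+[0,0,216],R); env.line_to(g+[0,0,60],max_speed=250); st("mid"); env.line_to(g,max_speed=100); st("down")
grip(0,8); st("closed"); snap("wrist","l1")
```

```text
mid t 28.35 tcp [ 520.1 -208.3  137.1] F [0.4 0.  0.3] gap 40.2
down t 29.1 tcp [ 519.  -207.3   74.7] F [ 0.5 -0.5  0.6] gap 39.6
closed t 29.65 tcp [ 518.7 -207.1   74.3] F [0.2 0.7 2.4] gap 11.7
```

View pics/l1.png

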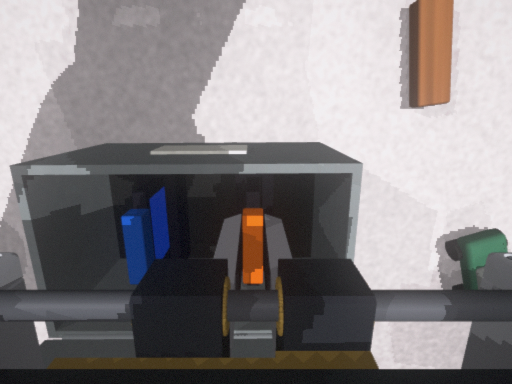

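Run:
```python
from h import *
grip(0,20); st()
p=np.array(env.get_tool_pos()); env.line_to([518.5,-207.1,180],max_speed=120); st("lift"); env.line_to([518.5,-207.1,355],max_speed=250); st("high")
snap("scene","m_scene"); i,_=snap("wrist","m_wr"); pickle.dump(i,open("wm.pkl","wb"))
q=solver.inverse_kinematics([590,40,400],Rdown(-90)); print(np.array(q).round())
env.move_j(q); i,_=snap("wrist","m_lens"); pickle.dump(i,open("wl.pkl","wb")); st()
print([(d["at"],round(d["p"],2)) for d in place_of("lens","wrist")])
a=cv2.imread("pics/m_scene.png")
cv2.imwrite("pics/m.png",cv2.hconcat([cv2.resize(a[100:300,100:300],(400,400),interpolation=cv2.INTER_CUBIC),cv2.resize(cv2.imread("pics/m_wr.png"),(400,400))]))
```

```text
t 29.92 tcp [ 518.7 -207.1   74.3] F [-1.   0.2  2.6] gap 11.9
lift t 30.95 tcp [ 517.9 -206.9  178.8] F [-0.2  0.6 -1.7] gap 12.0
high t 31.8 tcp [ 518.2 -207.   353.1] F [ 0.3 -0.4 -1.3] gap 11.8
[ -2.  13.  48.  -0. 119.  88.]
 t 35.0 tcp [590.   39.8 400. ] F [-0.2 -0.1 -1.3] gap 12.0
[([261.8, 57.5], 0.69)]
```

View pics/m.png

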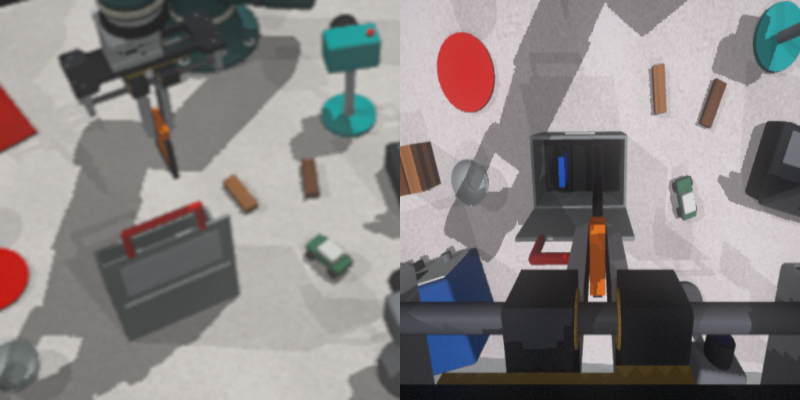

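View pics/m_lens.png

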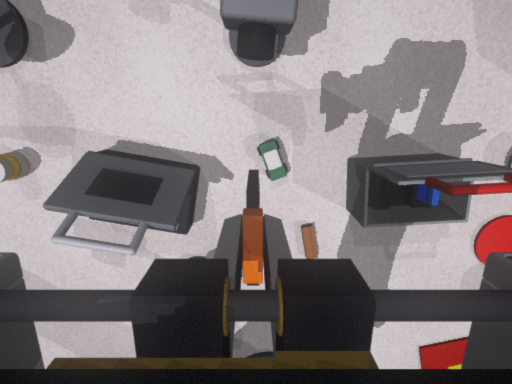

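The amber filter hangs in the gripper, the blue one is still in the case, and the grey camera head is visible at (258,25). Zooming in on that.

Run:
```python
from h import *
a=cv2.imread("pics/m_lens.png")
cv2.imwrite("pics/n.png",cv2.resize(a[0:75,210:310],(800,600),interpolation=cv2.INTER_CUBIC))
i=pickle.load(open("wl.pkl","rb")); print(at_z(i,(261.8,57.5),165))
```

```text
[729.98706976  26.54334181 165.        ]
```

View pics/n.png

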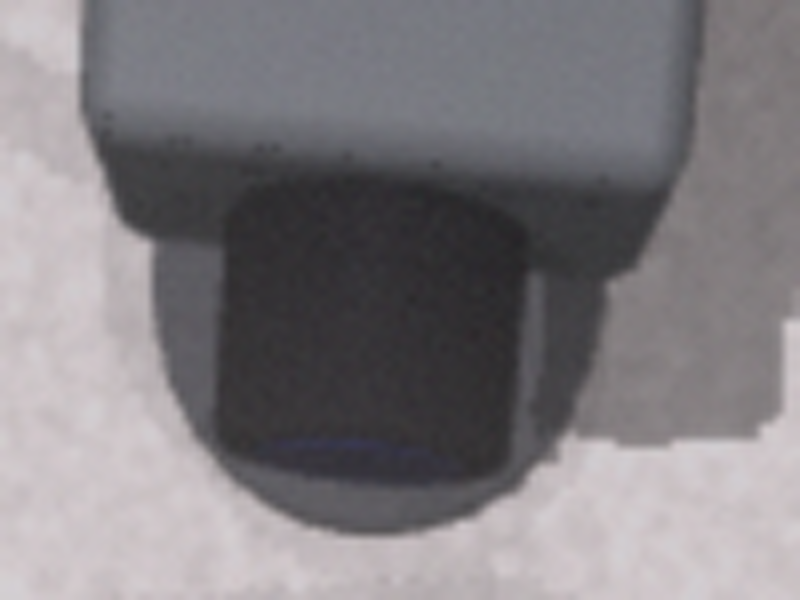

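Run:
```python
from h import *
i=pickle.load(open("wl.pkl","rb")); T=imaging.camera_info("top");S=imaging.camera_info("scene")
f=lambda x,y:(210+x/8,y/8)
def yaw(a,b): d=a-b; return np.degrees(np.arctan2(-d[0],d[1]))
def show(n,I,a,b,z):
    A,B=at_z(I,a,z),at_z(I,b,z); print(n,((A+B)/2).round(1)[:2],"w",np.linalg.norm(A-B).round(1),"yaw",yaw(A,B).round(2))
show("lens w",i,f(217,455),f(510,477),165)
show("headfront w",i,f(95,132),f(680,190),192)
show("headlow w",i,f(140,238),f(605,278),135)
t=lambda x,y:(210+x/6.667,100+y/6.667)
show("lens t",T,t(142,262),t(227,270),165)
show("rear t",T,t(108,93),t(276,101),193)
show("front t",T,t(107,185),t(274,195),193)
s=lambda x,y:(270+(x)/5,225+y/5)
show("rear s",S,s(152,192),s(300,140),195)
show("front s",S,s(120,118),s(270,70),195)
print("lens sides w: axis dir");
A=at_z(i,f(228,230),165);B=at_z(i,f(217,440),165);C=at_z(i,f(525,240),165);D=at_z(i,f(511,465),165);print(np.degrees(np.arctan2(*(A-B)[[1,0]])),np.degrees(np.arctan2(*(C-D)[[1,0]])))
# foot centre
show("foot w",i,f(152,300),f(605,300),3)
```

```text
lens w [729.1  34.7] w 47.4 yaw -4.03
headfront w [766.   31.5] w 85.8 yaw -5.12
headlow w [766.4  32.9] w 79.1 yaw -4.5
lens t [728.4  36.6] w 45.1 yaw -6.52
rear t [811.7  30.3] w 87.3 yaw -3.79
front t [762.9  32.1] w 86.7 yaw -4.53
rear s [816.7  29.3] w 81.6 yaw 177.3
front s [773.4  34.9] w 83.5 yaw 176.04
lens sides w: axis dir
-4.096770246597644 -2.817006770297423
foot w [788.6  29.7] w 100.6 yaw -0.05
```

Run:
```python
from h import *
ya=-4.3; R=Rdown(ya); a=np.radians(ya)
V=np.array([728.8,35,165])-120*np.array([np.cos(a),np.sin(a),0]); tgt=V-R@np.array([-3,0,29.3]); print(V.round(1),tgt.round(1))
env.move_pose(tgt+[0,0,110],R); env.line_to(tgt,max_speed=120); st("final")
env.dwell(.5); st()
for n in("scene","top","wrist"): snap(n,"o_"+n)
A=cv2.imread("pics/o_scene.png");T=cv2.imread("pics/o_top.png")
cv2.imwrite("pics/o.png",cv2.hconcat([cv2.resize(A[150:310,220:380],(400,400),interpolation=cv2.INTER_CUBIC),cv2.resize(T[100:220,180:300],(400,400),interpolation=cv2.INTER_CUBIC)]))
for l in ("amber_filter_center","lens"):
  for n in("scene","top"): print(l,n,[(d["at"],round(d["p"],2)) for d in place_of(l,n)][:3], proj(imaging.camera_info(n),V).round(1))
```

```text
[609.1  44.  165. ] [609.4  47.  194.3]
final t 37.45 tcp [609.9  47.  195.5] F [ 0.4  0.2 -0.9] gap 12.0
 t 37.95 tcp [609.4  47.  194.4] F [ 0.7 -0.7 -1.3] gap 11.7
amber_filter_center scene [([333.3, 193.0], 0.62), ([287.1, 203.1], 0.52), ([302.6, 238.5], 0.37)] [283.6 202.7]
amber_filter_center top [([187.0, 205.6], 0.71)] [236.3 173.7]
lens scene [([303.5, 242.4], 0.77)] [283.6 202.7]
lens top [([202.8, 282.3], 0.67), ([235.7, 139.6], 0.61), ([317.4, 197.6], 0.42)] [236.3 173.7]
```

View pics/o.png

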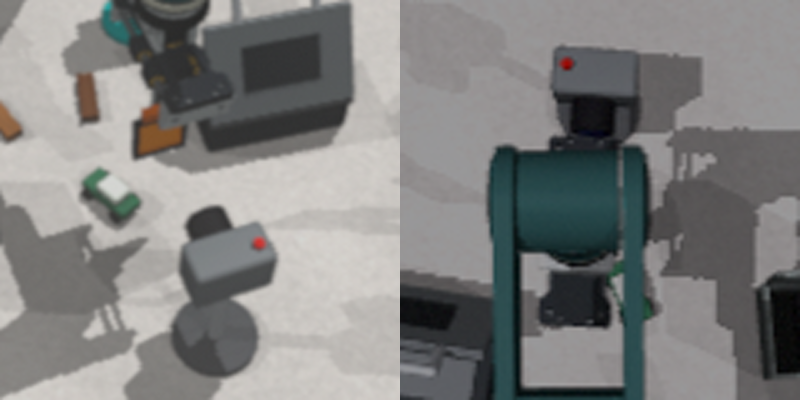

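View pics/o_wrist.png

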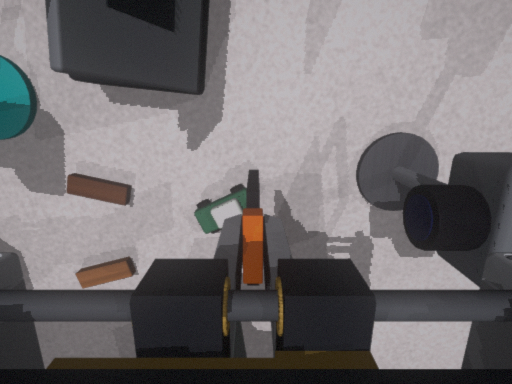

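View pics/o_scene.png

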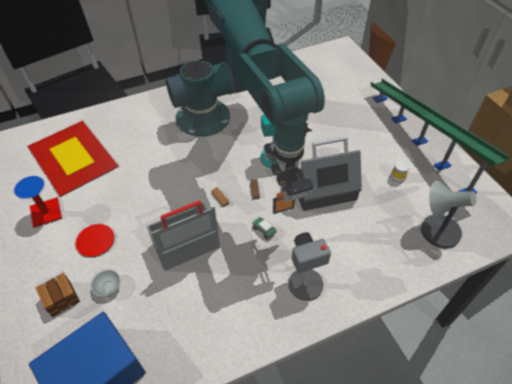

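The filter is held in front of the lens (scene ~(284,204), predicted (283.6,202.7)), and the lens face shows in the wrist view at ~(421,218). Cross-checking numbers.

Run:
```python
from h import *
i=imaging.camera_info("wrist"); S=imaging.camera_info("scene")
a=np.radians(-4.3); n=np.array([np.cos(a),np.sin(a),0]); w=np.array([-np.sin(a),np.cos(a),0]); V=np.array([609.1,44,165])
for s in (-1,1): print("rib top end",proj(i,V+[0,0,47]+w*22*s-0*n), "plate bottom",proj(S,V+[0,0,-33]+w*32*s))
print("lens by wrist",at_z(i,(421,218),165), "pred px",proj(i,[728.8,35,165]))
A=cv2.imread("pics/o_wrist.png");B=cv2.imread("pics/o_scene.png")
cv2.imwrite("pics/p.png",cv2.vconcat([cv2.hconcat([cv2.resize(A[160:310,352:512],(400,300),interpolation=cv2.INTER_CUBIC),cv2.resize(A[160:300,180:330],(400,300),interpolation=cv2.INTER_CUBIC)]),cv2.hconcat([cv2.resize(B[180:225,260:320],(400,300),interpolation=cv2.INTER_CUBIC),cv2.resize(B[120:240,260:400],(400,300),interpolation=cv2.INTER_CUBIC)])]))
```

```text
rib top end [252.66276851 282.48314333] plate bottom [272.76446642 212.58686041]
rib top end [252.60026435 213.02511201] plate bottom [293.43697489 206.50721211]
lens by wrist [732.26636316  35.41574565 165.        ] pred px [416.1922497 218.867994 ]
```

View pics/p.png

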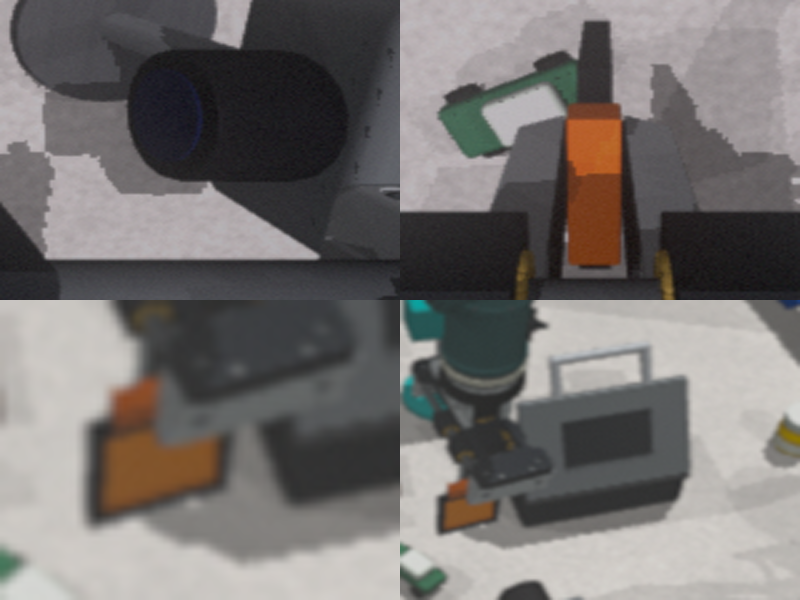

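Run:
```python
from h import *
imaging.camera("scene"); print([(d["at"],round(d["p"],2)) for d in place_of("screen_handle","scene")][:2]); st()
env.job_done(); print("done")
```

```text
[([330.6, 140.2], 0.76)]
 t 38.4 tcp [609.3  47.  194.3] F [ 0.  -0.4 -1.2] gap 12.1
the job is handed in; nothing more can be done
done
```

The job is handed in at 38.4 s. The screen is raised and released, the case flap stands upright by itself, and the amber filter is held in front of the grey camera's lens.

My last checks showed:
- **Screen:** it measured 60.8° from the scene camera and 58.9° from the top camera after release. The handle had moved by only about 1 px (roughly 2–3 mm) at the end.
- **Flap:** the scene picture shows it upright. Its handle was measured directly above the hinge, within about 1 mm.
- **Amber filter:** it is gripped at a 12 mm gap and steady. The wrist and scene pictures put it within about 1 to 3 mm of the intended spot, upright and turned to the lens's heading of about -4.3°.
- **Other things:** the blue filter was still in its slot when I drew the amber one out, and I saw nothing knocked over or displaced. I checked the bystanders by eye only.
- **Disagreements:** the lens front came out at x = 729 mm from one view and x = 732 mm from another. The distance to the filter is therefore about 12.0 to 12.3 cm. The heading estimates ranged from about -3° to -6.5°, so square-on is good to about 2°.

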